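Close and bolt the loaded leak-test chamber

TASK

The small leak-test chamber on the bench is loaded with a casting and stands open. With the fingertips, push the slide fully home so that the casting goes into the chamber, then push the door shut flat behind it, and last push the bolt on the door all the way across into its keeper. Do not touch or lift the casting, do not lean on the chamber with the hand or arm, and leave the other things on the bench as they are.

Things in the scene. Friction and masses are not known exactly. Their poses are not given: they have to be found in the camera images.
- chamber: Fixed leak-test chamber, a grey box with a clear window in its roof. Origin: on the table under its middle; x points from its open end to its back (about to the robot's left as it stands), y to the side where the robot stands, z up. Box x -56 to +56, y +-39, top at z 71 mm, open at -x; a brass nipple at x 44 reaches z 85. Base plate x -73 to +61, y +-43, top at z 12.
- slide (a joint): The part slide, on rails along the chamber's x. Value in m: 0 = fully home against its end stop, grows as it comes out of the open end (to -x of the chamber), at most 0.075. It stays where it is left; 2 to 3 N move it.
- slide_front (a point): Middle of the outer face of the slide's front plate, the place to push (along the chamber's +x); moves with the slide, same axes as the chamber, 33.5 mm above the table. The plate is 60 mm wide (y), 6 thick and reaches from z 15 to z 52 mm. At home its face is at chamber x -60, 4 mm outside the box and roof.
- nest (a point): Middle of the nest floor on the slide, 24 mm above the table, 50 mm behind the slide's front face; moves with it. The casting sits here between white locating strips 7 mm high.
- door (a joint): The door of the open end, a plate 83 wide, 57 high, 8 mm thick (z 14 to 71), on an upright hinge at the open end's robot-side corner. Value in rad: 0 = shut across the opening, grows as the free edge swings out; 1.57 = stands straight out along the chamber's -x; limit 2.0. Stays where left; about 1 N at the free edge moves it. With the slide out it strikes the slide and cannot shut.
- door_hinge (a point): Point on the door's upright hinge axis, at chamber x -68, y +44, z 42.5 mm. The axis lies in the middle of the door's thickness. The plate reaches from 4 to 87 mm from the axis.
- door_edge (a point): Middle of the door's free edge on its outer face, 87 mm from the hinge axis and 4 mm outside the door's middle plane; moves with the door. Its y axis points along the door to the hinge, its x axis through the door from outside to inside. The bolt's barrel, a dark steel block flat in front, stands out 18 mm from the outer face at z 53 to 67 mm, 41 to 82 mm from the hinge axis.
- bolt (a joint): The barrel bolt on the door's outer face. Value in m: 0 = drawn back, grows as it is pushed along the door away from the hinge; 0.015 = fully across, its limit. Stays where left; about 3 N move it. Only with the door flat shut does its nose enter the keeper, a slotted steel block on the chamber's corner at y -42 to -59, x -68 to -88 mm (5 mm of play in all); else it strikes the keeper's jaw.
- bolt_knob (a point): Middle of the bolt's upright steel knob, by which it is pushed; 81 mm above the table, moves with door and bolt, same axes as door_edge (push along its -y). The knob is 10 mm wide, its head reaches from z 76 to z 88 mm, above the door's top edge (z 71). It stands 10 mm outside the door's middle plane and, drawn back, 55 mm from the hinge axis.
- casting: The casting under test: grey die-cast cover with four ears, 48 x 68 x 20 mm (x, y, z), loose in the nest, its long side along the slide. Origin in the middle of its underside. Not to be touched by the robot.
- spare_casting: Bystander: a second such casting, lying on the table to the right of the slide, 48 x 68 x 20 mm, origin in the middle of its underside.
- alu_block: Bystander: aluminium spacer block 36 x 46 x 26 mm farther back on the right, origin in the middle of its underside.
- gauge_knob: Bystander: dark setting gauge with a knurled head standing upright behind on the right, 35 mm wide, 61 mm high, origin in the middle of its underside.
- grease_tub: Bystander: round tub with a lid, 62 mm wide, 42 mm high, behind on the right; origin in the middle of its underside.
- lock_bottle: Bystander: small bottle with a nozzle, 22 x 36 x 98 mm, standing upright behind on the right; origin in the middle of its underside.

How it is judged:
By the outcome, as a careful person would: the job done as asked, in the order asked, and still so for the second after the job is handed in, with the robot touching nothing.
It also fails if it takes over 48 s, if anything falls off the work surface, if the arm or the gripper's body presses on something with over 40 N, if the wrist force passes 120 N, or if a joint passes its speed limit or range.

ROBOT

A 7-joint arm with a two-finger parallel gripper is mounted at the origin on a cart in front of the work surface, level with it; the furniture and walls round the work are solid. World frame = base frame: x ahead of the robot, y to its left, z up, the work surface at z = 0. Lengths are in m, angles in rad, forces in N, time in s.
With the tool pointing down it reaches from about 0.4 to 0.85 m from the base axis. Payload 4.5 kg.
Tool frame: the origin (TCP) lies on the centre line of the jaws, within the pads' length; the fingertips stand 8 mm ahead of it and the grasp point (between the pads) lies 11 mm behind it; z points along the fingers, x is the direction in which the jaws open and shut, and the axes are right-handed (so a half turn about z gives the same grasp; the last joint's range is limited). The gripper opens to 88 mm and grips with 3 to 60 N. Pads are 18 mm wide; open, the fingers measure 123 mm over their backs; the gripper's body (75 mm by 187 mm) begins 45 mm behind the grasp point.
Start: joints at [1.256, 0.689, -0.195, 1.565, 0.157, 0.902, -0.215], TCP at [0.214, -0.587, 0.247] pointing down, gripper open.
Joint ranges: [-3.01, 3.01], [-0.46, 2.08], [-1.47, 1.51], [0.13, 2.56], [-1, 4.14], [0.04, 2.09], [-2.66, 2.66]. Speed limits (rad/s): [2.57, 2.57, 3.14, 3.14, 3.14, 3.14, 3.14].

INTERFACE

Orientations are given as a unit quaternion [x, y, z, w].
In Python, from plant import r gives the robot as it stands.
- The arm moves only by the shell command python3 -m pendant 'ROWS' [FORCE]. ROWS is JSON, a list of rows, each a list of 3 entries, a list of its own where there are three numbers: the turn, a rotation vector about the tool's x, y, z in rad, then the shift along the tool's x, y, z in m, then the opening, from 0 (shut) to 1 (fully open). In form: [[[wx, wy, wz], [tx, ty, tz], claw], ...]. A call has 1 to 10 rows; each row is the pose to reach, as a shift and turn from the pose commanded when the call began, along the tool's axes at that moment; what a row does not reach only later rows make up. A row lasts 1/10 s, in which the tool goes at most 50 mm and 8.59 degrees, less where a joint would pass 70% of its speed; a pose out of reach is approached as far as the arm can. A call with a gripper value outside its range is refused whole. The fingers move at their own pace and stop on an object; FORCE is the grip in N (left out, the last holds). Time passes only in rows, so rows that repeat a pose let the fingers close. It gives the time, the measured TCP pose, the force and the opening at its end, in the units of the state.
- r.get_state(): the state, without advancing time (a new reading comes with each control period).
- r.snapshot(name): name is "scene" or "side" or "wrist"; returns a dict with "image" (384x512x3 uint8, red, green, blue), "mtx" (3x3 intrinsics, pixels), "R" (3x3) and "t" (3): a world point X has camera coordinates R X + t; the wrist camera has in their place "T_tool_cam" (4x4, takes a point from camera to tool coordinates, whose origin is the TCP and whose axes are the tool frame's). Camera axes: x right, y down, z forward; pixel columns grow to the right and rows downward; lengths in m; the calibration is good to about 2 mm. The wrist camera is an equidistant fisheye: a pixel r from the principal point sees the ray r / f radians off the axis. A picture is of the moment at which its call begins: read the wrist's pose just before it. There is no depth.
- r.finish_job(): hands the job in, once; it reports no verdict.
The state is a dict: "clock": time; "q": joint angles; "qd": joint speeds; "joint_torque": joint torques, N m; "tool_pos": TCP position; "eef_rot": TCP orientation; "contact_force": force on the tool from outside, world axes, zero at the start; "moment": the same for the moment, N m; "opening": opening from 0.0 (shut) to 1.0 (fully open).
Only numpy, scipy, OpenCV 4.12 (cv2) and the standard library are available. Lean on these libraries where they do the work, as an engineer would, in place of code of your own. Each camera call takes 0.05 s, during which the arm holds its last target. There are 200 camera calls.

## Working session

There is one attempt and no reset: what is moved stays moved. The work goes in short steps, Python scripts to look and compute and a shell command to move; the robot and the scene stay as the last step left them, time stands still between calls to the robot, and variables do not carry over. Pictures are saved under pics/ and viewed, about 8 in all and at most 12, crops included, and the job is handed in when it is done.

```bash
mkdir -p pics; ls; python3 - <<'E'
from plant import r
import cv2,numpy as np
s=r.get_state(); print({k:np.round(v,3).tolist() for k,v in s.items()})
for n in("scene","side"):
    d=r.snapshot(n); cv2.imwrite(f"pics/{n}0.png",d["image"][:,:,::-1]); np.savez(f"pics/{n}0.npz",**d)
    print(n,d["mtx"].round(1).tolist(),d["R"].round(3).tolist(),d["t"].round(3).tolist())
E
```

```text
pics
{'clock': 0.0, 'q': [1.256, 0.69, -0.195, 1.566, 0.157, 0.902, -0.215], 'qd': [0.001, -0.001, 0.0, 0.0, 0.001, -0.002, 0.0], 'joint_torque': [-0.0, -52.757, -1.267, -15.343, -0.053, 0.006, 0.0], 'tool_pos': [0.213, -0.587, 0.246], 'eef_rot': [0.819, -0.574, -0.001, -0.0], 'contact_force': [-0.116, 0.304, 0.639], 'moment': [0.006, 0.007, -0.044], 'opening': 0.998}
scene [[397.1, 0.0, 255.6], [0.0, 397.1, 184.1], [0.0, 0.0, 1.0]] [[-0.811, -0.584, -0.011], [-0.391, 0.558, -0.732], [0.434, -0.589, -0.681]] [0.331, 0.38, 0.58]
side [[436.0, 0.0, 254.8], [0.0, 436.0, 186.3], [0.0, 0.0, 1.0]] [[0.999, 0.03, -0.015], [0.004, -0.557, -0.831], [-0.033, 0.83, -0.557]] [-0.498, -0.02, 1.06]
```

View pics/scene0.png

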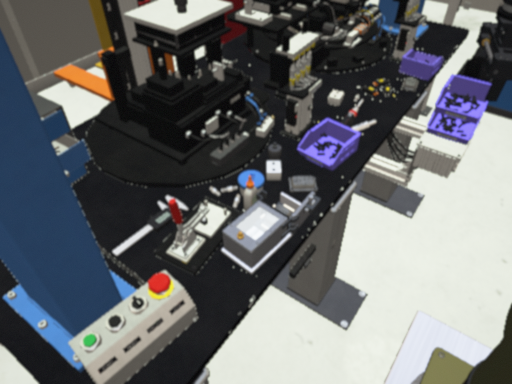

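View pics/side0.png

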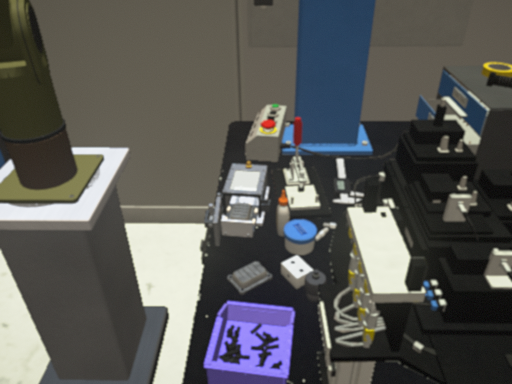

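Scene and side views both show the chamber: scene ≈(260,235), side ≈(245,190). The slide is out and the door stands out at the robot side. I'll enlarge both.

```bash
python3 - <<'E'
import cv2,numpy as np
a=cv2.imread("pics/scene0.png")[175:275,215:325]; b=cv2.imread("pics/side0.png")[155:255,200:280]
c=np.hstack([cv2.resize(a,None,fx=4,fy=4,interpolation=2),cv2.resize(b,None,fx=4,fy=4,interpolation=2)])
print(c.shape)
cv2.imwrite("pics/crop0.png",c)
E
```

```text
(400, 760, 3)
```

View pics/crop0.png

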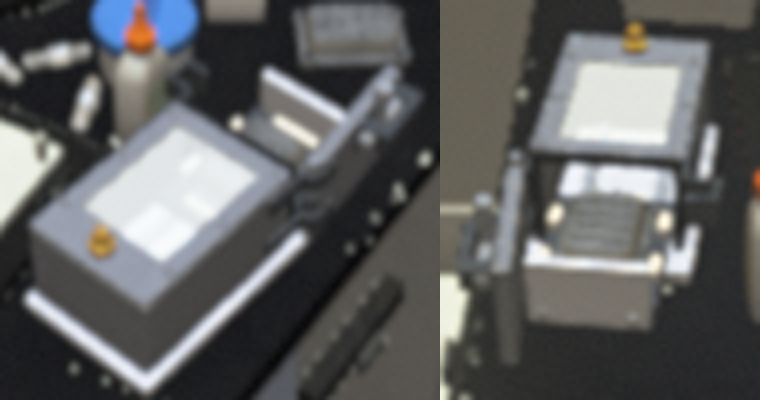

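The crops show the roof corners clearly, the casting on the extended slide, the door standing out at roughly 90° with the bolt and barrel outside, and the keeper at the far corner. Next I'll cast these corners onto z = 71 mm.

```bash
cat > h.py <<'E'
import numpy as np
def ray(d,p,z):
    v=d["R"].T@np.linalg.inv(d["mtx"])@[p[0],p[1],1]; c=-d["R"].T@d["t"]
    return c+v*(z-c[2])/v[2]
def fit(loc,W):  # rigid 2D: W = R loc + t
    l0,w0=loc.mean(0),W.mean(0); a=loc-l0;b=W-w0
    th=np.arctan2((a[:,0]*b[:,1]-a[:,1]*b[:,0]).sum(),(a*b).sum()); c,s=np.cos(th),np.sin(th)
    R=np.array([[c,-s],[s,c]]); return th,w0-R@l0,R
E
python3 - <<'E'
from h import *
S=np.load("pics/scene0.npz");D=np.load("pics/side0.npz")
f=lambda p:(p[0]/4+215-.4,p[1]/4+175-.4); g=lambda p:((p[0]-440)/4+200-.4,p[1]/4+155-.4)
# corners: back-robot, back-far, open-far, open-robot
loc=np.array([[56,39],[56,-39],[-56,-39],[-56,39]])/1e3
sc=[ray(S,f(p),.071)[:2] for p in[(150,303),(35,222),(175,105),(297,172)]]
sd=[ray(D,g(p),.071)[:2] for p in[(570,35),(710,42),(690,158),(530,152)]]
for n,W in(("scene",sc),("side",sd)):
    W=np.array(W); th,t,R=fit(loc,W); print(n,np.degrees(th).round(1),t.round(4),W.round(3).tolist(),"res mm",((loc@R.T+t-W)*1e3).round(1).tolist())
th,t,R=fit(np.vstack([loc,loc]),np.vstack([sc,sd])); print(np.degrees(th),t)
print("door free top, chamber frame",[((ray(S,f(p),.071)[:2]-t)@R*1e3).round(0) for p in[(390,70),(300,170)]])
print("slide plate scene top z52 far corner",((ray(S,f((265,70)),.052)[:2]-t)@R*1e3).round(0))
print("slide plate top side z52",[((ray(D,g(p),.052)[:2]-t)@R*1e3).round(0) for p in[(528,262),(655,272)]])
print("spare",ray(S,(302,184),.02),ray(D,(250,277),.02))
E
```

```text
scene 84.9 [ 0.482  -0.1055] [[0.449, -0.047], [0.526, -0.055], [0.516, -0.162], [0.437, -0.158]] res mm [[-1.1, 1.1], [0.2, 1.6], [-0.3, -3.1], [1.2, 0.5]]
side 85.1 [ 0.484  -0.1075] [[0.45, -0.048], [0.528, -0.055], [0.519, -0.166], [0.439, -0.162]] res mm [[-0.5, -0.8], [-0.3, -0.4], [-0.8, -0.5], [1.5, 1.6]]
84.95923641422154 [ 0.48300182 -0.106518  ]
door free top, chamber frame [array([-148.,   35.]), array([-58.,  42.])]
slide plate scene top z52 far corner [-120.  -29.]
slide plate top side z52 [array([-123.,   30.]), array([-124.,  -31.])]
spare [ 0.49232338 -0.3099961   0.02      ] [ 0.50061527 -0.34198937  0.02      ]
```

Both views agree: the chamber is at (0.483, -0.1065) with yaw 85°. The slide is about 63 mm out and the door is at about 84°. I'll move above the slide front with the gripper shut, turned so the jaws open across the slide.

```bash
python3 -m pendant '[[[0,0,-0.1],[-0.015,-0.025,0],0],[[0,0,-0.22],[-0.04,-0.065,0],0],[[0,0,-0.34],[-0.065,-0.105,0],0],[[0,0,-0.47],[-0.09,-0.145,0],0],[[0,0,-0.6],[-0.115,-0.185,0],0],[[0,0,-0.73],[-0.14,-0.225,0],0],[[0,0,-0.86],[-0.165,-0.27,0],0],[[0,0,-0.98],[-0.19,-0.31,0],0],[[0,0,-1.08],[-0.21,-0.34,0],0],[[0,0,-1.134],[-0.22,-0.359,0],0]]'
python3 -m pendant '[[[0,0,0],[0,0,0],0],[[0,0,0],[0,0,0],0],[[0,0,0],[0,0,0],0]]'
python3 - <<'E'
from plant import r
import numpy as np
from scipy.spatial.transform import Rotation as Ro
s=r.get_state();print(s["clock"],s["tool_pos"],Ro.from_quat(s["eef_rot"]).as_matrix().round(3).tolist(),s["opening"])
E
```

```text
clock: 1.1
tool_pos: [0.4776, -0.2541, 0.2467]
eef_rot: [0.999, -0.04, 0.0, -0.001]
contact_force: [-0.2, -0.9, -0.0]
opening: 0.113
clock: 1.4
tool_pos: [0.4744, -0.2597, 0.2464]
eef_rot: [0.999, -0.046, -0.001, 0.001]
contact_force: [-0.5, -0.1, 0.8]
opening: 0.001
1.4 [ 0.47442322 -0.25965419  0.24637623] [[0.996, -0.091, -0.002], [-0.091, -0.996, -0.001], [-0.002, 0.001, -1.0]] 0.0013579750698540461
```

```bash
python3 - <<'E'
from plant import r
import cv2,numpy as np
s=r.get_state(); d=r.snapshot("wrist"); np.savez("pics/w1.npz",pos=s["tool_pos"],rot=s["eef_rot"],**d)
cv2.imwrite("pics/w1.png",cv2.resize(d["image"][:,:,::-1],(768,576),interpolation=2))
print(d["mtx"].round(1).tolist(),d["T_tool_cam"].round(3).tolist())
E
```

```text
[[297.3, 0.0, 255.5], [0.0, 297.3, 190.7], [0.0, 0.0, 1.0]] [[1.0, -0.0, 0.001, 0.001], [-0.0, 0.956, 0.293, -0.076], [-0.001, -0.293, 0.956, -0.139], [0.0, 0.0, 0.0, 1.0]]
```

View pics/w1.png

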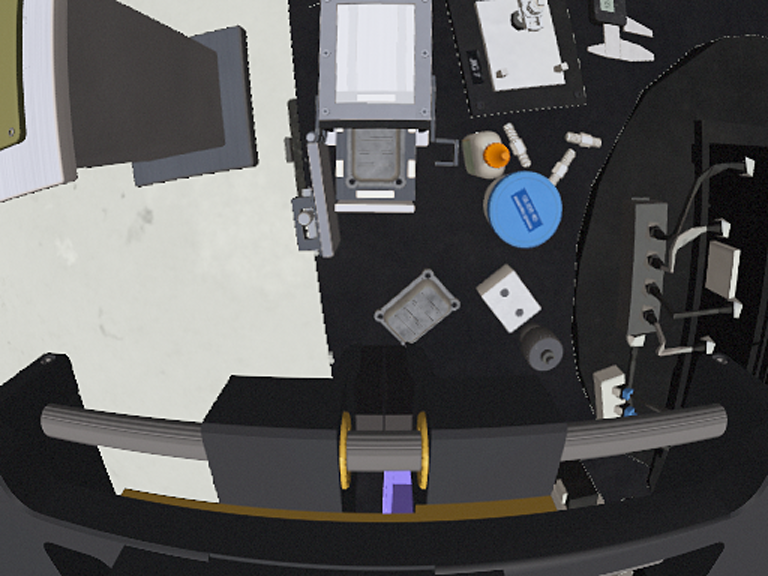

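The wrist view shows the slide front at (375,208), the door free end at (325,255), the knob at (305,215), the spare at (418,307) and a bottle nozzle at (495,155). The bottle is tall and near the gripper body's path, so I'll measure it too.

```bash
cat >> h.py <<'E'
import cv2
from scipy.spatial.transform import Rotation as Ro
T0=np.array([.4830,-.1065]);TH=np.radians(84.96);RC=np.array([[np.cos(TH),-np.sin(TH)],[np.sin(TH),np.cos(TH)]])
def cham(p): return ((np.asarray(p)[:2]-T0)@RC*1e3).round(1)
def wray(w,p,z):
    K=w["mtx"]; u=np.array([(p[0]-K[0,2])/K[0,0],(p[1]-K[1,2])/K[1,1]]);th=np.hypot(*u)
    v=np.r_[u/th*np.sin(th),np.cos(th)]; T=w["T_tool_cam"]; A=Ro.from_quat(w["rot"]).as_matrix()
    c=w["pos"]+A@T[:3,3]; v=A@T[:3,:3]@v; return c+v*(z-c[2])/v[2]
E
python3 - <<'E'
from h import *
w=np.load("pics/w1.npz")
for n,p,z in[("roof open robot",(319,122),.071),("roof open far",(432,122),.071),("slide l",(335,208),.052),("slide r",(414,210),.052),("door free inner top",(338,252),.071),("door free outer top",(323,256),.071),("door hinge",(312,135),.071),("knob",(305,215),.088),("nozzle",(495,155),.098),("tub l",(485,208),.042),("keeper",(457,152),.067)]:
    q=wray(w,(p[0]/1.5,p[1]/1.5),z); print(n,q.round(3),cham(q))
E
```

```text
roof open robot [ 0.44  -0.157  0.071] [-54.5  38.3]
roof open far [ 0.518 -0.165  0.071] [-55.1 -40. ]
slide l [ 0.443 -0.222  0.052] [-118.2   30.2]
slide r [ 0.501 -0.229  0.052] [-120.1  -29.1]
door free inner top [ 0.443 -0.252  0.071] [-148.    26.7]
door free outer top [ 0.432 -0.253  0.071] [-150.8   37.8]
door hinge [ 0.434 -0.166  0.071] [-63.6  43.4]
knob [ 0.426 -0.22   0.088] [-118.2   46.8]
nozzle [ 0.554 -0.19   0.098] [-77.1 -78.5]
tub l [ 0.558 -0.233  0.042] [-119.   -85.8]
keeper [ 0.535 -0.187  0.067] [-75.9 -58.4]
```

```bash
python3 -m pendant '[[[0,0,0],[0,0,0.02],0],[[0,0,0],[-0.003,0,0.06],0],[[0,0,0],[-0.003,0,0.1],0],[[0,0,0],[-0.003,0,0.14],0],[[0,0,0],[-0.003,0,0.17],0],[[0,0,0],[-0.003,0,0.19],0],[[0,0,0],[-0.003,0,0.195],0],[[0,0,0],[-0.003,0,0.195],0]]'
python3 -m pendant '[[[0,0,0],[0,-0.008,0],0],[[0,0,0],[0,-0.016,0],0],[[0,0,0],[0,-0.022,0],0],[[0,0,0],[0,-0.028,0],0],[[0,0,0],[0,-0.034,0],0],[[0,0,0],[0,-0.04,0],0],[[0,0,0],[0,-0.045,0],0]]'
```

```text
clock: 2.25
tool_pos: [0.4721, -0.2584, 0.0514]
eef_rot: [0.999, -0.045, -0.001, 0.0]
contact_force: [-0.0, 0.3, -0.5]
opening: 0.003
clock: 2.95
tool_pos: [0.4773, -0.2124, 0.0519]
eef_rot: [0.999, -0.044, 0.0, 0.0]
contact_force: [1.2, -2.7, 2.2]
opening: 0.001
```

```bash
python3 -m pendant '[[[0,0,0],[0,-0.006,0],0],[[0,0,0],[0,-0.012,0],0],[[0,0,0],[0,-0.018,0],0],[[0,0,0],[0,-0.024,0],0],[[0,0,0],[0,-0.029,0],0],[[0,0,0],[0,-0.032,0],0],[[0,0,0],[0,-0.033,0],0]]'
python3 -m pendant '[[[0,0,0],[0,-0.001,0],0],[[0,0,0],[0,-0.002,0],0],[[0,0,0],[0,-0.003,0],0],[[0,0,0],[0,-0.004,0],0]]'
python3 -m pendant '[[[0,0,0],[0,-0.001,0],0],[[0,0,0],[0,-0.002,0],0]]'
```

```text
clock: 3.65
tool_pos: [0.4796, -0.1794, 0.0516]
eef_rot: [0.999, -0.044, -0.0, -0.0]
contact_force: [1.7, -1.5, 0.1]
opening: 0.006
clock: 4.05
tool_pos: [0.4799, -0.1761, 0.0517]
eef_rot: [0.999, -0.044, -0.0, 0.0]
contact_force: [1.1, -1.8, -1.0]
opening: 0.007
clock: 4.25
tool_pos: [0.48, -0.1746, 0.0517]
eef_rot: [0.999, -0.044, -0.0, 0.0]
contact_force: [0.9, -4.7, -0.5]
opening: 0.007
```

```bash
python3 -m pendant '[[[0,0,0],[0,-0.001,0],0],[[0,0,0],[0,-0.002,0],0]]'
python3 -m pendant '[[[0,0,0],[0,-0.0015,0],0],[[0,0,0],[0,-0.0015,0],0]]'
```

```text
clock: 4.45
tool_pos: [0.48, -0.1744, 0.0518]
eef_rot: [0.999, -0.045, -0.0, 0.002]
contact_force: [0.4, -8.8, -0.5]
opening: 0.003
clock: 4.65
tool_pos: [0.48, -0.1743, 0.0518]
eef_rot: [0.999, -0.046, -0.0, 0.003]
contact_force: [0.1, -9.0, -1.9]
opening: 0.002
```

The slide is on its end stop: it no longer moves at 9 N, and the contact position matches x = -60. Next I'll back off, rise over the door, and come down outside it.

```bash
python3 -m pendant '[[[0,0,0],[0,0.015,0],0],[[0,0,0],[0,0.03,0],0],[[0,0,0],[0,0.03,-0.03],0],[[0,0,0],[0,0.03,-0.065],0],[[0,0,0],[0,0.035,-0.08],0],[[0,0,0],[-0.03,0.05,-0.08],0],[[0,0,0],[-0.065,0.065,-0.08],0],[[0,0,0],[-0.09,0.073,-0.08],0],[[0,0,0],[-0.1,0.073,-0.08],0],[[0,0,0],[-0.1,0.073,-0.08],0]]'
python3 - <<'E'
from plant import r
from h import *
s=r.get_state(); w=dict(r.snapshot("wrist"),pos=s["tool_pos"],rot=s["eef_rot"]); np.savez("pics/w2.npz",**w)
cv2.imwrite("pics/w2.png",cv2.resize(w["image"][:,:,::-1],(768,576),interpolation=2)); print(cham(s["tool_pos"]))
E
```

```text
clock: 5.65
tool_pos: [0.3733, -0.2335, 0.1317]
eef_rot: [0.999, -0.044, -0.001, -0.0]
contact_force: [0.9, -0.5, 0.6]
opening: 0.008
[-136.1   98.1]
```

View pics/w2.png

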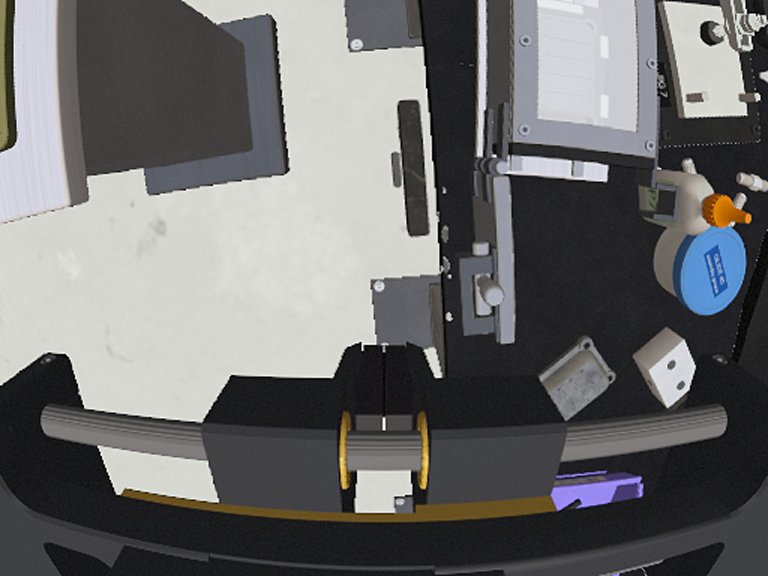

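The slide is home: its white plate sits at the roof edge, (500–605,168). The door's free end is at (505,342) and the knob at (490,292). Next I'll work out the push waypoints.

```bash
python3 - <<'E'
from h import *
w=np.load("pics/w2.npz")
for n,p,z in[("slide plate l",(510,172),.052),("slide r",(607,180),.052),("free in",(514,341),.071),("free out",(498,343),.071),("hinge",(492,167),.071),("knob",(494,290),.088),("barrel front far",(466,334),.067),("barrel front hinge",(466,258),.067)]:
    q=wray(w,(p[0]/1.5,p[1]/1.5),z); print(n,q.round(3),cham(q))
A=Ro.from_quat(w["rot"]).as_matrix()
P0=w["pos"]
for ph in(82,70,60,50,40,30,20,10,0):
    f=np.radians(ph); d=np.array([-np.sin(f),-np.cos(f)]);o=np.array([-np.cos(f),np.sin(f)])
    c=np.array([-68,44])+66*d+(22+9*np.cos(f)+17.5*np.sin(f))*o
    W=np.r_[T0+RC@c/1e3,.058]
    print(ph,c.round(0),(A.T@(W-P0)).round(3))
E
```

```text
slide plate l [ 0.443 -0.171  0.052] [-67.7  34. ]
slide r [ 0.498 -0.176  0.052] [-68.4 -21.2]
free in [ 0.439 -0.253  0.071] [-150.1   31.2]
free out [ 0.43  -0.253  0.071] [-151.    39.6]
hinge [ 0.429 -0.167  0.071] [-65.2  48.1]
knob [ 0.424 -0.22   0.088] [-117.8   48.6]
barrel front far [ 0.415 -0.249  0.067] [-147.6   55.6]
barrel front hinge [ 0.416 -0.21   0.067] [-108.6   57.8]
82 [-139.   75.] [0.023 0.003 0.074]
70 [-144.   60.] [0.038 0.008 0.074]
60 [-146.   47.] [0.051 0.01  0.074]
50 [-145.   33.] [0.065 0.009 0.074]
40 [-141.   19.] [0.079 0.005 0.074]
30 [-134.    6.] [ 0.092 -0.002  0.074]
20 [-125.   -6.] [ 0.104 -0.011  0.074]
10 [-113.  -15.] [ 0.113 -0.023  0.074]
0 [-99. -22.] [ 0.12  -0.037  0.074]
```

```bash
python3 -m pendant '[[[0,0,0],[0,0,0.03],0],[[0,0,0],[0,0,0.06],0],[[0,0,0],[0,0,0.074],0],[[0,0,0],[0.01,0.002,0.074],0],[[0,0,0],[0.018,0.003,0.074],0],[[0,0,0],[0.023,0.003,0.074],0],[[0,0,0],[0.031,0.006,0.074],0],[[0,0,0],[0.038,0.008,0.074],0],[[0,0,0],[0.045,0.009,0.074],0],[[0,0,0],[0.051,0.01,0.074],0]]'
python3 -m pendant '[[[0,0,0],[0.007,0,0],0],[[0,0,0],[0.014,-0.001,0],0],[[0,0,0],[0.021,-0.002,0],0],[[0,0,0],[0.028,-0.005,0],0]]'
```

```text
clock: 6.7
tool_pos: [0.4252, -0.249, 0.058]
eef_rot: [0.999, -0.044, 0.0, 0.0]
contact_force: [-0.4, 0.0, 0.3]
opening: 0.005
clock: 7.1
tool_pos: [0.4533, -0.2465, 0.0577]
eef_rot: [0.999, -0.044, 0.0, 0.0]
contact_force: [-1.0, -0.2, 1.0]
opening: 0.005
```

```bash
python3 -m pendant '[[[0,0,0],[0.007,-0.003,0],0],[[0,0,0],[0.013,-0.007,0],0],[[0,0,0],[0.019,-0.011,0],0],[[0,0,0],[0.025,-0.016,0],0],[[0,0,0],[0.03,-0.022,0],0],[[0,0,0],[0.034,-0.028,0],0]]'
python3 - <<'E'
from plant import r
from h import *
s=r.get_state(); w=dict(r.snapshot("wrist"),pos=s["tool_pos"],rot=s["eef_rot"]); np.savez("pics/w3.npz",**w)
cv2.imwrite("pics/w3.png",cv2.resize(w["image"][:,:,::-1],(768,576),interpolation=2)); print(cham(s["tool_pos"]))
E
```

```text
clock: 7.7
tool_pos: [0.4898, -0.2209, 0.0578]
eef_rot: [0.999, -0.044, 0.0, 0.0]
contact_force: [-0.9, -1.2, -0.8]
opening: 0.006
[-113.4  -16.8]
```

View pics/w3.png

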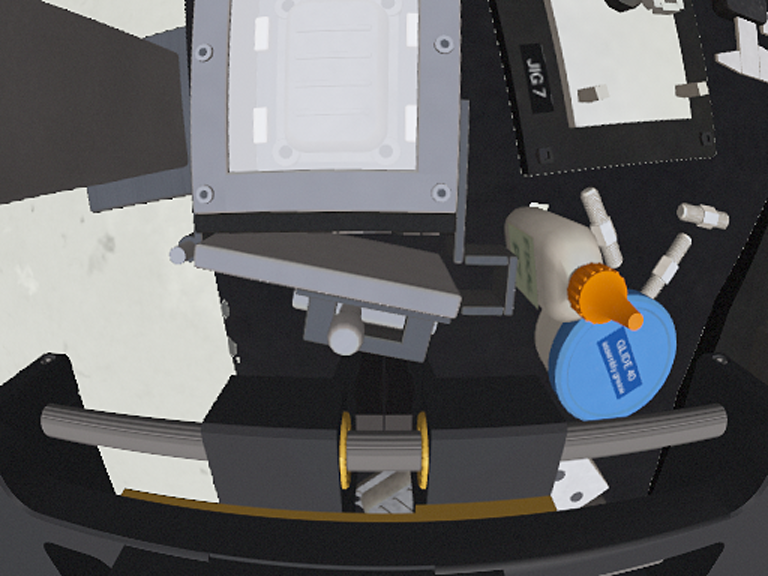

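The door is nearly shut at about 10°, with the slide home and the casting inside. I'll push it the rest of the way.

```bash
python3 -m pendant '[[[0,0,0],[0.002,-0.004,0],0],[[0,0,0],[0.004,-0.008,0],0],[[0,0,0],[0.004,-0.011,0],0],[[0,0,0],[0.004,-0.013,0],0],[[0,0,0],[0.004,-0.013,0],0]]'
python3 -m pendant '[[[0,0,0],[0,-0.001,0],0],[[0,0,0],[0,-0.002,0],0],[[0,0,0],[0,-0.002,0],0]]'
python3 -m pendant '[[[0,0,0],[0,-0.001,0],0],[[0,0,0],[0,-0.002,0],0],[[0,0,0],[0,-0.002,0],0]]'
```

```text
clock: 8.25
tool_pos: [0.4943, -0.2084, 0.0578]
eef_rot: [0.999, -0.044, 0.0, -0.0]
contact_force: [0.2, 0.0, -0.2]
opening: 0.006
clock: 8.55
tool_pos: [0.4944, -0.2069, 0.0577]
eef_rot: [0.999, -0.044, 0.0, 0.0]
contact_force: [0.3, -1.5, -0.3]
opening: 0.002
clock: 8.85
tool_pos: [0.4944, -0.2062, 0.0577]
eef_rot: [0.999, -0.045, -0.0, 0.001]
contact_force: [0.3, -5.6, -0.6]
opening: 0.005
```

```bash
python3 -m pendant '[[[0,0,0],[0,-0.001,0],0],[[0,0,0],[0,-0.003,0],0],[[0,0,0],[0,-0.003,0],0]]'
python3 -m pendant '[[[0,0,0],[0,0.02,0],0],[[0,0,0],[0,0.04,0],0],[[0,0,0],[0,0.04,-0.03],0],[[0,0,0],[0,0.04,-0.065],0],[[0,0,0],[-0.02,0.03,-0.065],0],[[0,0,0],[-0.03,0.03,-0.065],0],[[0,0,0],[-0.03,0.03,-0.065],0]]'
python3 - <<'E'
from plant import r
from h import *
s=r.get_state(); w=dict(r.snapshot("wrist"),pos=s["tool_pos"],rot=s["eef_rot"]); np.savez("pics/w4.npz",**w)
cv2.imwrite("pics/w4.png",cv2.resize(w["image"][:,:,::-1],(768,576),interpolation=2)); print(cham(s["tool_pos"]))
E
```

```text
clock: 9.15
tool_pos: [0.4944, -0.206, 0.0578]
eef_rot: [0.999, -0.046, -0.0, 0.003]
contact_force: [1.1, -10.2, -1.2]
opening: 0.004
clock: 9.85
tool_pos: [0.46, -0.2285, 0.1223]
eef_rot: [0.999, -0.044, -0.002, -0.0]
contact_force: [-0.2, 0.1, -0.3]
opening: 0.007
[-123.6   12.2]
```

View pics/w4.png

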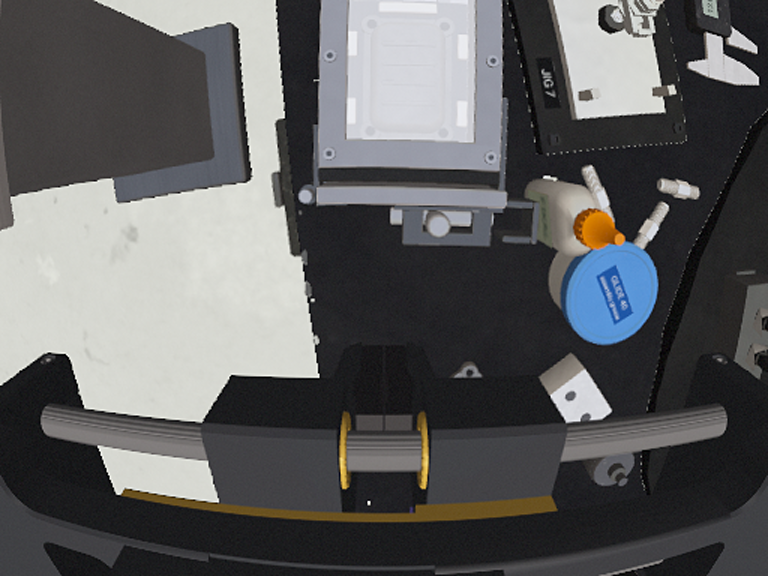

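The door is shut, parallel to the roof edge, and stopped at 10 N. The knob is at (438,222). I'll check its position before approaching.

```bash
python3 - <<'E'
from h import *
w=np.load("pics/w4.npz")
for n,p,z in[("knob",(438,220),.088),("door outer l",(318,206),.071),("door outer r",(506,207),.071),("door free",(507,195),.071)]:
    q=wray(w,(p[0]/1.5,p[1]/1.5),z); print(n,q.round(3),cham(q))
W=np.r_[T0+RC@[-.078,.023],.085]; print(Ro.from_quat(w["rot"]).as_matrix().T@(W-w["pos"]))
E
```

```text
knob [ 0.487 -0.181  0.088] [-73.5 -10.3]
door outer l [ 0.438 -0.173  0.071] [-69.9  39.2]
door outer r [ 0.519 -0.18   0.071] [-69.6 -42.4]
door free [ 0.52  -0.174  0.071] [-64.3 -42.6]
[-0.01066502 -0.04554725  0.03738462]
```

```bash
python3 -m pendant '[[[0,0,0],[-0.011,-0.02,0],0],[[0,0,0],[-0.011,-0.04,0],0],[[0,0,0],[-0.011,-0.046,0],0],[[0,0,0],[-0.011,-0.046,0.02],0],[[0,0,0],[-0.011,-0.046,0.035],0],[[0,0,0],[-0.011,-0.046,0.037],0],[[0,0,0],[-0.011,-0.046,0.037],0]]'
python3 -m pendant '[[[0,0,0],[0.004,0,0],0],[[0,0,0],[0.008,0,0],0],[[0,0,0],[0.011,0,0],0],[[0,0,0],[0.014,0,0],0],[[0,0,0],[0.016,0,0],0]]'
```

```text
clock: 10.6
tool_pos: [0.4556, -0.1827, 0.0852]
eef_rot: [0.999, -0.044, -0.0, 0.0]
contact_force: [0.8, 0.2, 0.0]
opening: 0.007
clock: 11.1
tool_pos: [0.4708, -0.184, 0.0859]
eef_rot: [0.999, -0.044, -0.001, 0.0]
contact_force: [-2.6, 1.1, 1.9]
opening: 0.007
```

```bash
python3 -m pendant '[[[0,0,0],[0.002,0,0],0],[[0,0,0],[0.004,0,0],0],[[0,0,0],[0.006,0,0],0],[[0,0,0],[0.007,0,0],0]]'
python3 -m pendant '[[[0,0,0],[0.001,0,0],0],[[0,0,0],[0.002,0,0],0],[[0,0,0],[0.003,0,0],0]]'
python3 -m pendant '[[[0,0,0],[0.001,0,0],0],[[0,0,0],[0.002,0,0],0],[[0,0,0],[0.003,0,0],0]]'
```

```text
clock: 11.5
tool_pos: [0.4784, -0.1846, 0.0857]
eef_rot: [0.999, -0.044, -0.0, 0.0]
contact_force: [-2.8, 0.3, 2.2]
opening: 0.001
clock: 11.8
tool_pos: [0.4812, -0.1848, 0.0857]
eef_rot: [0.999, -0.044, -0.0, 0.0]
contact_force: [-2.9, -1.1, 2.2]
opening: 0.002
clock: 12.1
tool_pos: [0.4822, -0.1849, 0.0855]
eef_rot: [0.999, -0.044, -0.002, 0.0]
contact_force: [-7.3, -0.0, 5.6]
opening: 0.005
```

```bash
python3 -m pendant '[[[0,0,0],[0.001,0,0],0],[[0,0,0],[0.002,0,0],0],[[0,0,0],[0.003,0,0],0],[[0,0,0],[0.003,0,0],0]]'
python3 -m pendant '[[[0,0,0],[-0.02,0,0],0],[[0,0,0],[-0.03,0,0],0],[[0,0,0],[-0.03,0,-0.03],0],[[0,0,0],[-0.03,0.02,-0.065],0],[[0,0,0],[-0.02,0.05,-0.08],0],[[0,0,0],[-0.02,0.06,-0.08],0],[[0,0,0],[-0.02,0.06,-0.08],0]]'
python3 - <<'E'
from plant import r
from h import *
s=r.get_state(); w=dict(r.snapshot("wrist"),pos=s["tool_pos"],rot=s["eef_rot"]); np.savez("pics/w5.npz",**w)
cv2.imwrite("pics/w5.png",cv2.resize(w["image"][60:240,150:400,::-1],None,fx=3,fy=3,interpolation=2)); print(cham(s["tool_pos"]))
E
```

```text
clock: 12.5
tool_pos: [0.4825, -0.185, 0.0854]
eef_rot: [0.999, -0.044, -0.005, 0.0]
contact_force: [-11.1, 1.2, 7.8]
opening: 0.003
clock: 13.2
tool_pos: [0.4622, -0.2448, 0.1655]
eef_rot: [0.999, -0.046, 0.001, 0.0]
contact_force: [-0.3, 0.9, -0.2]
opening: 0.003
[-139.6    8.6]
```

View pics/w5.png

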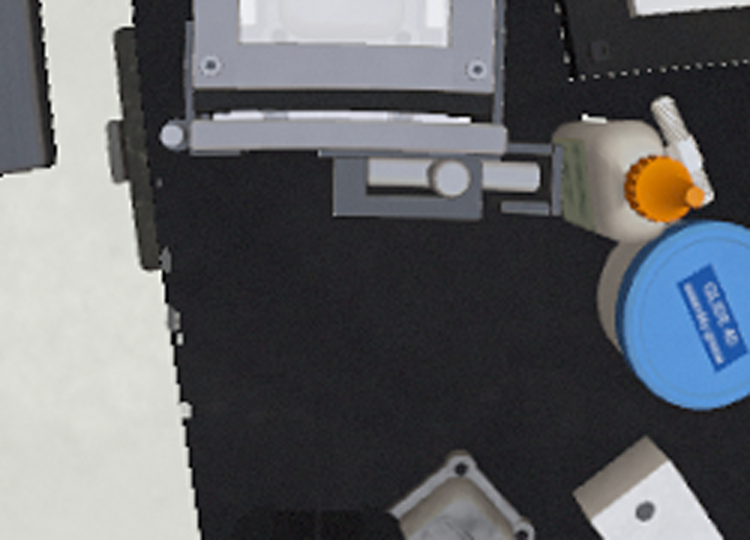

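The bolt nose is now inside the keeper, between its jaws, with its tip at (540,178) and the knob at (451,178). I'll check the travel.

```bash
python3 - <<'E'
from h import *
w=np.load("pics/w5.npz")
for n,p,z in[("knob",(451,177),.088),("door outer l",(192,153),.071),("door outer r",(506,149),.071),("roof open l",(193,90),.071),("roof open r",(503,93),.071),("nose tip",(540,178),.062)]:
    q=wray(w,(p[0]/3+150,p[1]/3+60),z); print(n,cham(q))
E
```

```text
knob [-75.6 -25.5]
door outer l [-70.1  39.3]
door outer r [-68.8 -42.7]
roof open l [-53.6  38.8]
roof open r [-54.  -41.6]
nose tip [-76.7 -54.4]
```

```bash
python3 -c "
from plant import r
print(r.finish_job())"
```

```text
the job is handed in; nothing more can be done
None
```

The chamber is loaded, shut and bolted, done in the order asked with the closed fingertips. I handed the job in at about 13 s on the robot's clock, with the tool clear of everything.

- **Slide:** it stopped moving at 9 N, with the fingertip within about 1 mm of the expected home position. The casting is visible inside under the window and was not touched.
- **Door:** it stopped moving at 10 N. In the last picture its two outer corners are level with the roof edge to about 1 mm.
- **Bolt:** it stopped moving at 11 N. The knob went 15.2 mm by image, from y -10.3 to -25.5 mm (full travel is 15 mm), and the nose is inside the keeper.
- **Bystanders:** I noticed no change in the wrist views. I did not measure their positions again, and the gauge was out of frame in the last picture.
- **Disagreements:**
  - The wrist camera reads the door face, roof edge and knob about 2 mm off along chamber x, which fits the stated calibration.
  - One reading put the slide front at -68 mm instead of -60. I took it for the edge of the base plate. The contact position, and the door then closing fully, both say the slide is home.
  - The bolt stopped with the tool about 2.5 mm further along than the finger width I had assumed. The measured knob travel is right.

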